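Clamp up two parts on the drilling fixtures

ROBOT

A 6-joint arm with a two-finger parallel gripper is mounted at the origin on the work surface. World frame = base frame: x ahead of the robot, y to its left, z up, the work surface at z = 0. Lengths are in m, angles in degrees, forces in N, time in s.
With the tool pointing down it reaches from about 0.3 to 0.875 m from the base axis. Payload 4.2 kg.
Tool frame: the origin (TCP) lies midway between the tips of the shut fingers; the grasp point (between the pads) lies 19 mm behind it; z points along the fingers, y is the line along which they close (so a half turn about z gives the same grasp; the last joint's range is limited). The gripper opens to 85 mm and grips with 20 to 120 N. Pads are 22 mm wide; open, the fingers measure 114 mm over their backs; the gripper's body (76 mm by 85 mm) begins 54 mm behind the grasp point. The pads swing forward as they close: fully open they stand 13 mm farther back than shut.
Start: joints at [-65.203, 18.312, 89.639, -0, 72.044, -1.146], TCP at [0.252, -0.517, 0.231] pointing down, gripper open.
Joint ranges: [-177.97, 177.97], [-48.28, 115.42], [12.27, 149.76], [-77.06, 257.06], [2.81, 150.46], [-146.56, 146.56]. Speed limits (degrees/s): [147.25, 147.25, 180, 180, 180, 180].

INTERFACE

Orientations are given as [roll, pitch, yaw] about the fixed x, y, z axes, in that order (R = Rz(yaw) Ry(pitch) Rx(roll)).
In Python, from station import * gives the robot as it stands.
- The arm moves only by the tool apply_moves, never from a script. Its argument "rows" is a list of rows, each an object with "linear": the shift along the tool's x, y, z scaled (see below), a list of three; "turn": the turn about the tool's z scaled (see below). A call has 1 to 10 rows; each row is the pose to reach, as a shift and turn from the pose commanded when the call began, along the tool's axes at that moment; what a row does not reach only later rows make up. The controller multiplies each number of a shift by 0.12 m and each number of a turn by pi/2 rad. A row lasts 1/10 s, in which the tool goes at most 50 mm and 8.59 degrees, less where a joint would pass 70% of its speed; a pose out of reach is approached as far as the arm can. A call with a number of a shift or a turn outside -1 to 1 is refused whole. A call with a gripper value outside its range is refused whole. "jaw" is the gripper command: -1 is shut, 1 is fully open, values between are in proportion, set as the call begins (left out, the last holds). The fingers move at their own pace and stop on an object; "squeeze" is the grip in N (left out, the last holds). Time passes only in rows, so rows that repeat a pose let the fingers close. It gives the time, the measured TCP pose, the force, the opening and the grip force at its end, in the units of the state.
- state(): the state, without advancing time (a new reading comes with each control period).
- camera(name): name is "scene" or "side" or "wrist"; returns the picture (384x512x3 uint8, red, green, blue); there is no depth.
- get_calibration(name): a dict with "K" (3x3 intrinsics, pixels), "xyz" and "attitude" of the camera in the world; the wrist camera has in their place "T_tool_cam" (4x4, takes a point from camera to tool coordinates, whose origin is the TCP and whose axes are the flange's). Camera axes: x right, y down, z forward; pixel columns grow to the right and rows downward; lengths in m; the calibration is good to about 2 mm. The wrist camera is an equidistant fisheye: a pixel r from the principal point sees the ray r / f radians off the axis. A picture is of the moment at which its call begins: read the wrist's pose just before it. get_calibration takes no time and is no camera call.
- close_job(): hands the job in; it is judged then, once.
The state is a dict: "clock": time; "joint_positions": joint angles; "dq": joint speeds; "joint_torque": joint torques, N m; "tool_pos": TCP position; "eef_rot": TCP orientation; "wrist_force": force on the tool from outside, world axes, zero at the start; "wrist_torque": the same for the moment, N m; "grip_width": finger opening in m; "grip_force": force on a finger pad.
Only numpy, scipy, OpenCV 4.12 (cv2) and the standard library are available. Lean on these libraries where they do the work, as an engineer would, in place of code of your own. Each camera call takes 0.05 s, during which the arm holds its last target. There are 200 camera calls.

TASK

Set up both drilling fixtures by slipping the parts over their upright studs. On the blue fixture put the plywood pad first, then the steel flange with its hub up, then the red cap on top; on the yellow fixture put the brass pulley with its small step up, then the black cap on top. Every piece should lie flat on the one below, and leave the oil bottle, the amber jar and the wood offcut standing where they are.

Things in the scene. Friction and masses are not known exactly. Their poses are not given: they have to be found in the camera images.
- blue_fixture: Blue fixture, bolted to the bench: a round blue plate 100 mm across and 12 mm thick with one bare upright steel stud at its centre, 12 mm in diameter with a tapered tip, the tip 68 mm above the bench (56 mm above the plate). Origin: centre of the plate's underside, on the stud's axis; z up.
- yellow_fixture: Yellow fixture, bolted to the bench: a round yellow plate 100 mm across and 12 mm thick with one bare upright steel stud at its centre, 12 mm in diameter with a tapered tip, the tip 68 mm above the bench (56 mm above the plate). Origin: centre of the plate's underside, on the stud's axis; z up.
- plywood_pad: Pale plywood pad, loose, lying flat: 80 mm (its x) by 50 mm (its y) by 18 mm thick, with a 22 mm through hole at its middle. About 0.06 kg. Origin: centre of its underside; z up.
- steel_flange: Steel flange, loose, lying hub up: a round disc 68 mm across and 10 mm thick with a hub 36 mm in diameter that stands 14 mm above it (24 mm tall in all), a 22 mm bore right through, four dark dots on the disc. About 0.3 kg. Grip it by the hub. Origin: centre of its underside; z up.
- pulley: Brass stepped pulley, loose, lying small step up: a grooved lower step 64 mm across and 16 mm tall, then an upper step 44 mm in diameter and 18 mm tall (34 mm in all), a 22 mm bore right through. About 0.3 kg. Grip it by the upper step. Origin: centre of its underside; z up.
- red_cap: Red ribbed plastic slip-on cap knob, loose, standing open end down: a cylinder 38 mm in diameter (ribs make it about 40 mm to the eye) and 34 mm tall, with a 22 mm wide blind bore 26 mm deep in its underside that drops over a stud with no turning, and a small silver disc on top. 0.05 to 0.1 kg. Origin: centre of its underside; z up.
- black_cap: Black ribbed plastic slip-on cap knob, loose, standing open end down: a cylinder 38 mm in diameter (ribs make it about 40 mm to the eye) and 34 mm tall, with a 22 mm wide blind bore 26 mm deep in its underside that drops over a stud with no turning, and a small silver disc on top. 0.05 to 0.1 kg. Origin: centre of its underside; z up.
- oil_bottle: Bystander: white plastic oil bottle with a green cap and a paper label, loose, standing, 44 mm in diameter and 100 mm tall. Origin: centre of its underside; z up. Not to be disturbed.
- jar: Bystander: amber glass jar with a steel lid, loose, standing, 50 mm in diameter and 60 mm tall. Origin: centre of its underside; z up. Not to be disturbed.
- offcut: Bystander: solid brown wood offcut without a hole, loose, 70 by 45 by 30 mm tall. Origin: centre of its underside; z up. Not to be disturbed.

How it is judged:
By the outcome, as a careful person would: the job done as asked, in the order asked, and still so for the second after the job is handed in, with the robot touching nothing.
It also fails if it takes over 136 s, if anything falls off the work surface, if the arm or the gripper's body presses on something with over 40 N, if the wrist force passes 120 N, or if a joint passes its speed limit or range.

## Working session

There is one attempt and no reset: what is moved stays moved. The work goes in short steps, Python scripts to look and compute and a tool call to move; the robot and the scene stay as the last step left them, time stands still between calls to the robot, and variables do not carry over. Pictures are saved under pics/ and viewed, at most 14 in all, crops included, and the job is handed in when it is done.

Besides the shell and the picture viewer there is one more tool, called after "Request:" as a command line: name --argument value ..., lists and objects as JSON in quotes. apply_moves: Moves the arm, as the interface text tells. Its arguments: {"type":"object","properties":{"rows":{"type":"array","items":{"type":"object","properties":{"linear":{"type":"array","items":{"type":"number"}},"turn":{"type":"number"}}}},"jaw":{"type":"number"},"squeeze":{"type":"number"}},"required":["rows"]}

```bash
mkdir -p pics; cat > h.py <<'E'
from station import *
import numpy as np, cv2
from scipy.spatial.transform import Rotation as R
def save(n,img,s=1.5): cv2.imwrite(f'pics/{n}.png',cv2.resize(img[:,:,::-1],None,fx=s,fy=s,interpolation=cv2.INTER_CUBIC))
E
python3 - <<'E'
from h import *
print(state())
for n in ['scene','side','wrist']: print(n,get_calibration(n))
for n in ['scene','side','wrist']: im=camera(n); np.save(f'pics/{n}0.npy',im); save(n+'0',im,1.5)
E
```

```text
{'clock': 0.0, 'joint_positions': array([-6.52032430e+01,  1.83547338e+01,  8.97059970e+01,  8.75048330e-04,
        7.20432168e+01, -1.14552191e+00]), 'dq': array([ 0.04596035, -0.03413958,  0.01297514, -0.00364067,  0.00319497,
       -0.01640241]), 'joint_torque': array([ 3.64451807e-04, -4.15523529e+01, -2.34161836e+01,  1.09854432e-04,
        8.01008544e-03, -3.07270318e-05]), 'tool_pos': array([ 0.25135651, -0.51663509,  0.23045402]), 'eef_rot': array([-1.79896090e+02, -2.90986434e-03,  2.59420057e+01]), 'wrist_force': array([0.83471277, 0.18262892, 0.27935942]), 'wrist_torque': array([ 0.00166449, -0.00286468, -0.06685498]), 'grip_force': 0.0, 'grip_width': 0.08543723795355375}
scene {'K': array([[420.01645183,   0.        , 261.60379939],
       [  0.        , 420.01645183, 195.5008044 ],
       [  0.        ,   0.        ,   1.        ]]), 'xyz': array([ 0.97508637, -0.51446185,  0.91449946]), 'attitude': array([-142.76694132,    0.77067583,   40.48107247])}
side {'K': array([[352.24818043,   0.        , 252.48258414],
       [  0.        , 352.24818043, 192.34063392],
       [  0.        ,   0.        ,   1.        ]]), 'xyz': array([0.09615235, 0.79529434, 0.61483959]), 'attitude': array([-121.3347869,    0.9631024, -153.4824118])}
wrist {'K': array([[297.31863964,   0.        , 252.4015452 ],
       [  0.        , 297.31863964, 190.90705652],
       [  0.        ,   0.        ,   1.        ]]), 'T_tool_cam': array([[ 2.43558427e-04, -9.44023055e-01, -3.29879389e-01,
         8.43357969e-02],
       [ 9.99999698e-01,  4.73341222e-04, -6.16245452e-04,
        -1.51547458e-03],
       [ 7.37895428e-04, -3.29879140e-01,  9.44022886e-01,
        -1.42740481e-01],
       [ 0.00000000e+00,  0.00000000e+00,  0.00000000e+00,
         1.00000000e+00]])}
```

View pics/scene0.png

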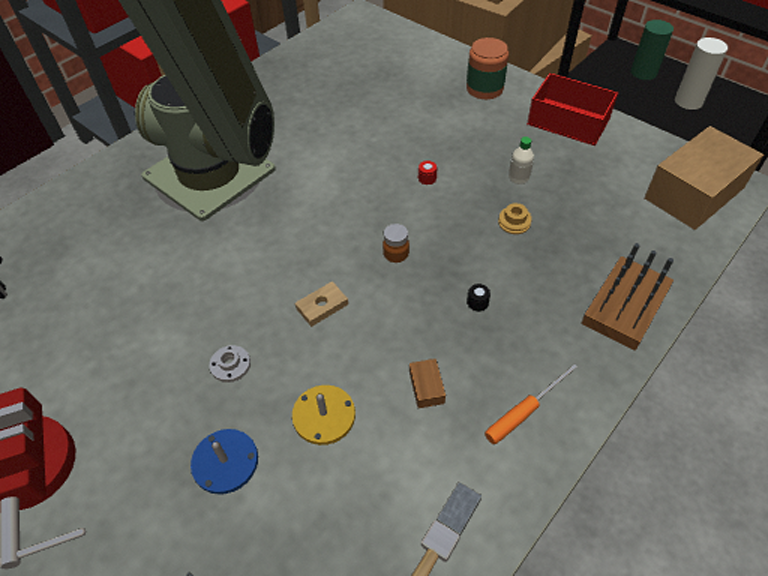

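View pics/side0.png

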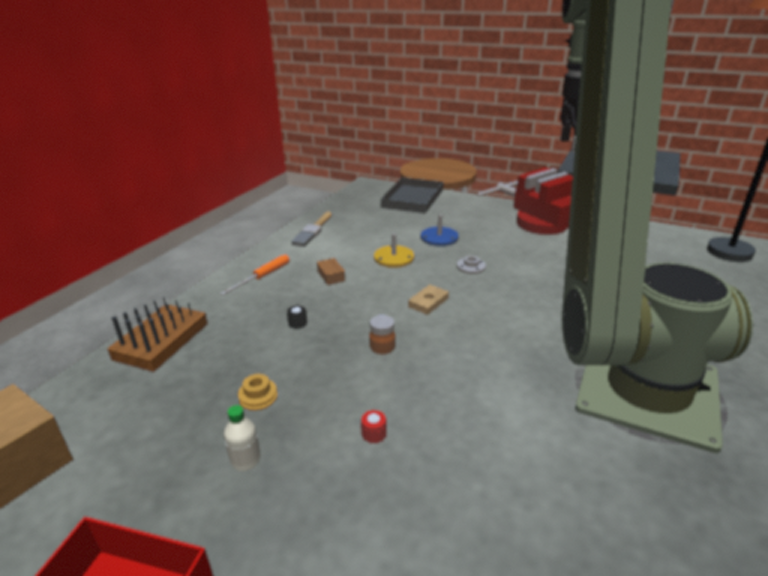

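```bash
cat >> h.py <<'E'
def ray(name,uv,st=None):
    c=get_calibration(name);K=c['K'];u,v=(uv[0]-K[0,2])/K[0,0],(uv[1]-K[1,2])/K[1,1]
    if name!='wrist':
        return c['xyz'],R.from_euler('xyz',c['attitude'],degrees=True).apply([u,v,1])
    r=np.hypot(u,v); d=np.array([np.sin(r)*u/r,np.sin(r)*v/r,np.cos(r)])
    T=c['T_tool_cam'];Rt=R.from_euler('xyz',st['eef_rot'],degrees=True).as_matrix()
    return st['tool_pos']+Rt@T[:3,3], Rt@T[:3,:3]@d
def hit(name,uv,z,st=None):
    o,d=ray(name,uv,st); return (o+d*(z-o[2])/d[2])
E
python3 - <<'E'
from h import *
S=dict(blue=(224,461,.012),bluetip=(215,442,.068),yel=(323,414,.012),yeltip=(320,396,.068),flange=(229,357,.024),pad=(321,300,.018),red=(428,165,.034),black=(479,291,.034),pulley=(516,211,.034),jar=(396,233,.06),off=(427,379,.03),bot=(526,143,.1),padA=(295,301,.018),padB=(333,283,.018),padC=(348,299,.018),padD=(310,318,.018))
D=dict(blue=(440,237,.012),yel=(394,256,.012),bluetip=(440,219,.068),yeltip=(394,238,.068),flange=(472,260,.024),pad=(429,296,.018),red=(374,417,.034),black=(297,309,.034),pulley=(257,381,.034),jar=(382,323,.06),off=(330,266,.03),bot=(236,408,.1))
for k in S:
  a=hit('scene',np.array(S[k][:2])/1.5,S[k][2]); b=hit('side',np.array(D[k][:2])/1.5,D[k][2]) if k in D else None
  print(k,a.round(4)[:2],np.hypot(*a[:2]).round(3),None if b is None else b.round(4)[:2])
E
```

```text
blue [ 0.5319 -0.4036] 0.668 [ 0.5178 -0.384 ]
bluetip [ 0.5274 -0.4002] 0.662 [ 0.5158 -0.3719]
yel [ 0.5917 -0.2521] 0.643 [ 0.5816 -0.2384]
yeltip [ 0.5912 -0.25  ] 0.642 [ 0.575  -0.2246]
flange [ 0.4051 -0.2818] 0.493 [ 0.3973 -0.276 ]
pad [ 0.436  -0.0969] 0.447 [ 0.4327 -0.0951]
red [0.3714 0.2884] 0.47 [0.3707 0.283 ]
black [0.6451 0.0882] 0.651 [0.6438 0.0851]
pulley [0.5856 0.2934] 0.655 [0.5821 0.2935]
jar [0.4596 0.082 ] 0.467 [0.452  0.0896]
off [ 0.6837 -0.1062] 0.692 [ 0.6798 -0.1017]
bot [0.5254 0.402 ] 0.662 [0.5185 0.4079]
padA [ 0.4021 -0.1281] 0.422 None
padB [ 0.4258 -0.0554] 0.429 None
padC [ 0.4714 -0.0644] 0.476 None
padD [ 0.4487 -0.1371] 0.469 None
```

View pics/wrist0.png

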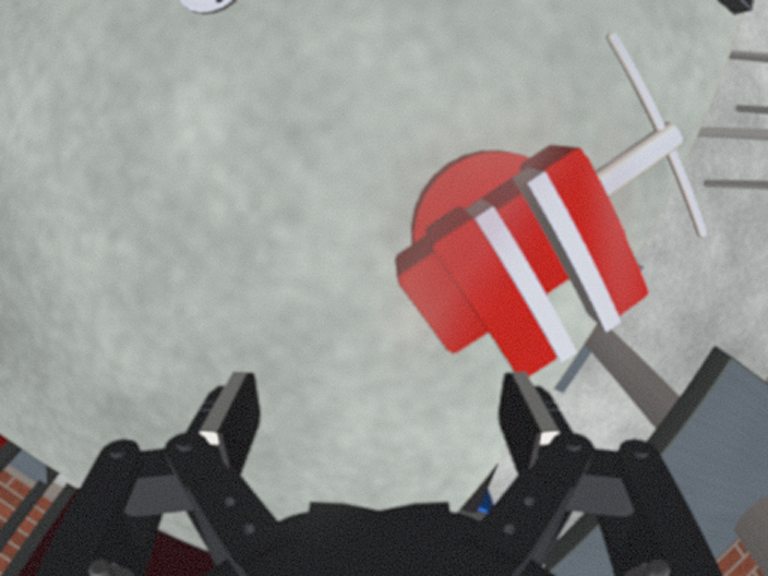

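The scene view shows all the parts, and the two cameras agree to about 1–2 cm. Next I go over the fixtures for one close look.

Request:
apply_moves --rows '[{"linear": [0.3,-0.08,0]},{"linear": [0.6,-0.16,0]},{"linear": [0.89,-0.24,0]}]'

```text
$.rows[0]: bad value
```

Request:
apply_moves --rows '[{"linear": [0.3,-0.08,0]},{"linear": [0.6,-0.16,0]},{"linear": [0.89,-0.24,0]}]'

```text
$.rows[0]: bad value
```

Request:
apply_moves --rows '[{"linear": [0.3,-0.08,0],"turn": -0.09},{"linear": [0.6,-0.16,0],"turn": -0.18},{"linear": [0.89,-0.24,0],"turn": -0.27},{"linear": [0.89,-0.24,0],"turn": -0.38},{"linear": [0.89,-0.24,0],"turn": -0.38},{"linear": [0.89,-0.24,0],"turn": -0.38},{"linear": [0.89,-0.24,0],"turn": -0.38}]'

```text
clock: 0.85
tool_pos: [0.3345, -0.4448, 0.2312]
eef_rot: [-180.0, 0.0, 60.0]
wrist_force: [1.4, 0.2, -0.2]
grip_width: 0.0853
grip_force: 0.0
```

```bash
python3 - <<'E'
from h import *
st=state(); im=camera('wrist'); save('wrist1',im); print(st['clock'],st['tool_pos'],st['eef_rot'],st['dq'].round(1))
import pickle; pickle.dump(st,open('st1','wb'))
E
```

```text
0.85 [ 0.33448861 -0.4448236   0.2311869 ] [-1.79985939e+02  4.57259144e-03  5.99728673e+01] [-0.2 -0.  -0.1 -0.1 -0.1 -0.5]
```

View pics/wrist1.png

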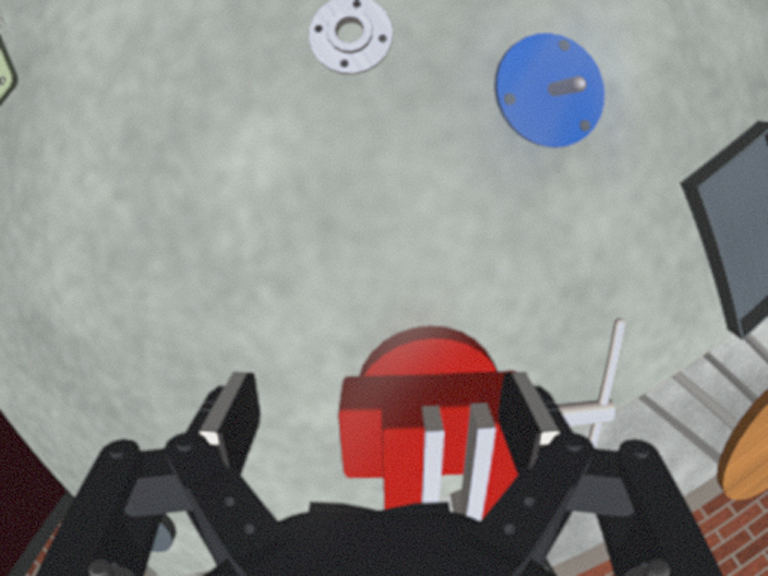

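Flange at (350,31), blue plate at (551,90) with its stud tip at (580,83). Two calls were refused because turn is required in every row. Continuing towards the pad.

Request:
apply_moves --rows '[{"linear": [0.3,-0.03,0],"turn": 0},{"linear": [0.6,-0.06,0],"turn": 0},{"linear": [0.9,-0.08,0],"turn": 0}]'

```text
clock: 1.2
tool_pos: [0.3802, -0.3455, 0.2312]
eef_rot: [-180.0, -0.0, 59.9]
wrist_force: [0.6, 0.1, 0.3]
grip_width: 0.0851
grip_force: 0.0
```

Request:
apply_moves --rows '[{"linear": [0.3,-0.03,0],"turn": 0},{"linear": [0.6,-0.06,0],"turn": 0},{"linear": [0.9,-0.08,0],"turn": 0}]'

```text
clock: 1.5
tool_pos: [0.4259, -0.2467, 0.2314]
eef_rot: [180.0, -0.0, 60.0]
wrist_force: [-0.4, -0.7, -0.8]
grip_width: 0.0852
grip_force: 0.0
```

Request:
apply_moves --rows '[{"linear": [0.3,-0.03,0],"turn": -0.06},{"linear": [0.6,-0.06,0],"turn": -0.13},{"linear": [0.9,-0.08,0],"turn": -0.13},{"linear": [0.9,-0.08,0],"turn": -0.13},{"linear": [0.9,-0.08,0],"turn": -0.13},{"linear": [0.9,-0.08,0],"turn": -0.13}]'

```text
clock: 2.1
tool_pos: [0.4709, -0.1501, 0.2313]
eef_rot: [-180.0, 0.0, 71.7]
wrist_force: [-0.1, -0.1, -0.5]
grip_width: 0.0854
grip_force: 0.0
```

```bash
python3 - <<'E'
from h import *
import pickle
s1=pickle.load(open('st1','rb'))
for k,p in dict(blue=(551,90,.012),btip=(580,83,.068),fl=(350,31,.024)).items(): print(k,hit('wrist',np.array(p[:2])/1.5,p[2],s1))
st=state(); im=camera('wrist'); save('wrist2',im); print(st['clock'],st['tool_pos'],st['eef_rot'],st['dq'].round(1))
pickle.dump(st,open('st2','wb'))
E
```

```text
blue [ 0.52247559 -0.4011183   0.012     ]
btip [ 0.52360634 -0.40085777  0.068     ]
fl [ 0.399126   -0.28528511  0.024     ]
2.1 [ 0.47092712 -0.15005766  0.23128123] [-1.79993019e+02  2.90851388e-02  7.17432357e+01] [-0.7  0.  -0.   0.2 -0.1 -0.1]
```

View pics/wrist2.png

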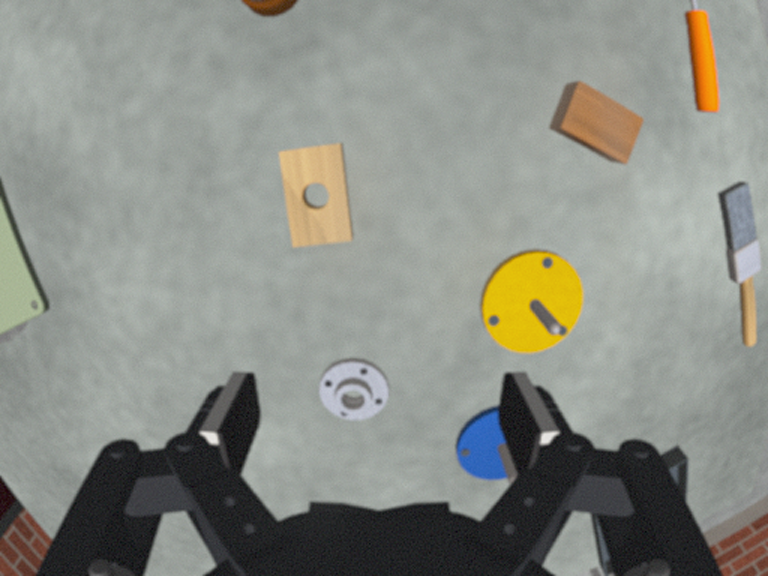

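Pad corners at (279,153), (342,143), (352,241) and (292,247), hole at (316,195). Yellow plate at (532,301) with stud tip (559,330), flange hub at (354,391).

```bash
cat >> h.py <<'E'
def plan(xy,z,yaw,st=None,start=None):
    """tool-axis shift (scaled) and turn from present/start pose"""
    st=st or state(); p,y0=(st['tool_pos'],st['eef_rot'][2]) if start is None else start
    d=np.array([*xy,z])-p; a=np.radians(y0)
    s=np.array([np.cos(a)*d[0]+np.sin(a)*d[1],np.sin(a)*d[0]-np.cos(a)*d[1],-d[2]])/.12
    t=-((yaw-y0+180)%360-180)/90
    print('shift',s.round(3),'turn',round(t,3),'min calls',int(np.ceil(abs(s).max()-1e-9)),'per call',(s/np.ceil(abs(s).max())).round(3))
    return np.array([*xy,z]),yaw
E
python3 - <<'E'
from h import *
import pickle
s=pickle.load(open('st2','rb'))
P={}
for k,p in dict(A=(279,153,.018),B=(342,143,.018),C=(352,241,.018),D=(292,247,.018),hole=(316,195,.018),yel=(532,301,.012),ytip=(559,330,.068),fl=(354,391,.024)).items(): P[k]=hit('wrist',np.array(p[:2])/1.5,p[2],s); print(k,P[k].round(4))
c=(P['A']+P['B']+P['C']+P['D'])/4; v=P['A']+P['B']-P['C']-P['D']; yaw=np.degrees(np.arctan2(v[1],v[0])); print(c,yaw,np.linalg.norm(v)/2)
t=plan(c[:2],.10,yaw); plan(c[:2],.006,yaw,start=t)
E
```

```text
A [ 0.4167 -0.0539  0.018 ]
B [ 0.467  -0.0637  0.018 ]
C [ 0.4486 -0.1419  0.018 ]
D [ 0.3994 -0.1306  0.018 ]
hole [ 0.4335 -0.0964  0.018 ]
yel [ 0.584  -0.2449  0.012 ]
ytip [ 0.5881 -0.2498  0.068 ]
fl [ 0.404  -0.2744  0.024 ]
[ 0.43294026 -0.09751447  0.018     ] 76.99364537049452 0.07944946765187429
shift [ 0.318 -0.438  1.094] turn -0.059 min calls 2 per call [ 0.159 -0.219  0.547]
shift [0.    0.    0.783] turn -0.0 min calls 1 per call [0.    0.    0.783]
```

Request:
apply_moves --rows '[{"linear": [0.2,-0.25,0],"turn": -0.06},{"linear": [0.32,-0.44,0.2],"turn": -0.06},{"linear": [0.32,-0.44,0.6],"turn": -0.06},{"linear": [0.32,-0.44,1.0],"turn": -0.06},{"linear": [0.32,-0.44,1.0],"turn": -0.06}]'

```text
clock: 2.65
tool_pos: [0.4282, -0.0959, 0.107]
eef_rot: [-179.3, -0.0, 77.1]
wrist_force: [-0.5, 1.1, -1.0]
grip_width: 0.0857
grip_force: 0.0
```

Request:
apply_moves --rows '[{"linear": [0,0,0.25],"turn": 0},{"linear": [0,0,0.5],"turn": 0},{"linear": [0,0,0.75],"turn": 0},{"linear": [0,0,0.88],"turn": 0},{"linear": [0,0,0.88],"turn": 0},{"linear": [0,0,0.88],"turn": 0}]'

```text
clock: 3.25
tool_pos: [0.4347, -0.0971, 0.0072]
eef_rot: [179.8, 0.0, 77.2]
wrist_force: [1.2, 0.1, 0.3]
grip_width: 0.0855
grip_force: 0.0
```

Request:
apply_moves --rows '[{"linear": [0,0,0],"turn": 0},{"linear": [0,0,0],"turn": 0},{"linear": [0,0,0],"turn": 0},{"linear": [0,0,0],"turn": 0},{"linear": [0,0,0],"turn": 0},{"linear": [0,0,0],"turn": 0},{"linear": [0,0,0],"turn": 0},{"linear": [0,0,0],"turn": 0}]' --jaw -1 --squeeze 40

```text
clock: 4.05
tool_pos: [0.4339, -0.0965, 0.0071]
eef_rot: [179.9, 0.0, 77.3]
wrist_force: [-1.2, -0.7, 7.5]
grip_width: 0.0486
grip_force: 40.9
```

Request:
apply_moves --rows '[{"linear": [0,0,-0.3],"turn": 0},{"linear": [0,0,-0.6],"turn": 0},{"linear": [0,0,-0.9],"turn": 0},{"linear": [0,0,-0.9],"turn": 0},{"linear": [0,0,-0.9],"turn": 0}]'

```text
clock: 4.55
tool_pos: [0.4333, -0.0962, 0.1145]
eef_rot: [179.9, 0.0, 77.2]
wrist_force: [0.1, -0.0, -1.2]
grip_width: 0.0488
grip_force: 42.8
```

```bash
python3 - <<'E'
from h import *
st=state(); im=camera('wrist'); save('wrist3',im); print(st['clock'],st['tool_pos'],st['eef_rot'],st['grip_width'])
t=plan((.523,-.401),.12,53)
plan((.523,-.401),.12,77)
E
```

```text
4.55 [ 0.43329406 -0.09617192  0.11454199] [1.79873550e+02 6.40252586e-03 7.72489683e+01] 0.048824754167533985
shift [-2.313  1.297 -0.054] turn 0.269 min calls 3 per call [-0.771  0.432 -0.018]
shift [-2.313  1.297 -0.054] turn 0.003 min calls 3 per call [-0.771  0.432 -0.018]
```

View pics/wrist3.png

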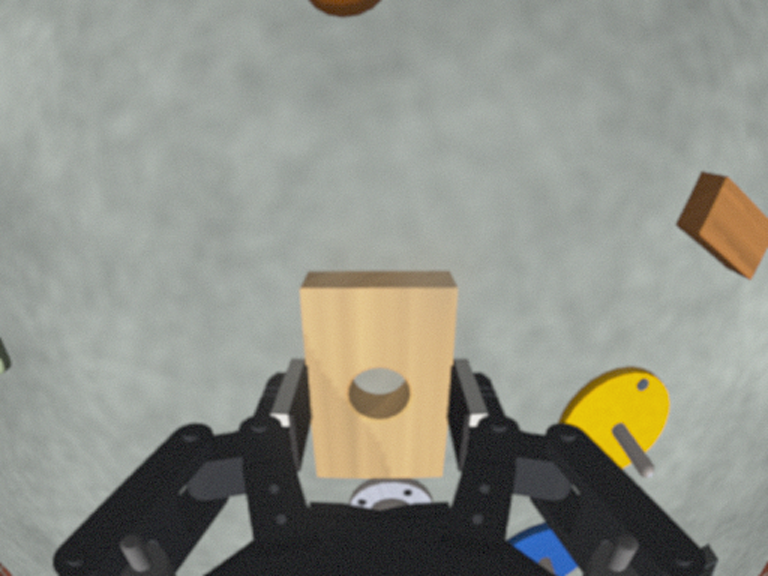

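The pad is held flat, hole centre at about (379,393), level with the pads.

```bash
python3 - <<'E'
from h import *
st=state(); z=st['tool_pos'][2]-.0065+.018
h=hit('wrist',np.array((379,393-13))/1.5,z,st); print(h, h-st['tool_pos'])
print(hit('wrist',np.array((379,405))/1.5,z,st)-st['tool_pos'],hit('wrist',np.array((379,367))/1.5,z,st)-st['tool_pos'])
print(hit('wrist',np.array((349,393))/1.5,z,st)-st['tool_pos'],hit('wrist',np.array((410,393))/1.5,z,st)-st['tool_pos'])
E
```

```text
[ 0.43242157 -0.08965793  0.12497838] [-5.28827488e-05  6.32441593e-03  1.15000000e-02]
[-0.00234849 -0.00384976  0.0115    ] [0.0010794  0.01134219 0.0115    ]
[-0.01142027  0.00335257  0.0115    ] [ 0.00927734 -0.00131128  0.0115    ]
```

Request:
apply_moves --rows '[{"linear": [-0.26,0.14,0],"turn": 0},{"linear": [-0.52,0.28,0],"turn": 0},{"linear": [-0.77,0.43,0],"turn": 0}]'

```text
clock: 4.9
tool_pos: [0.4621, -0.1982, 0.112]
eef_rot: [-179.8, -0.0, 77.3]
wrist_force: [0.5, -0.7, -0.1]
grip_width: 0.0489
grip_force: 42.7
```

Request:
apply_moves --rows '[{"linear": [-0.26,0.14,0],"turn": 0},{"linear": [-0.52,0.28,0],"turn": 0},{"linear": [-0.77,0.43,0],"turn": 0}]'

```text
clock: 5.2
tool_pos: [0.492, -0.3, 0.1115]
eef_rot: [-179.8, -0.1, 77.2]
wrist_force: [0.3, 0.5, -0.5]
grip_width: 0.0487
grip_force: 42.7
```

Request:
apply_moves --rows '[{"linear": [-0.26,0.14,0],"turn": 0},{"linear": [-0.52,0.28,0],"turn": 0},{"linear": [-0.77,0.43,0],"turn": 0},{"linear": [-0.77,0.43,0],"turn": 0},{"linear": [-0.77,0.43,0],"turn": 0}]'

```text
clock: 5.7
tool_pos: [0.5218, -0.4003, 0.1112]
eef_rot: [-179.8, -0.1, 77.2]
wrist_force: [-0.9, -0.6, -1.0]
grip_width: 0.0486
grip_force: 42.7
```

```bash
python3 - <<'E'
from h import *
st=state(); a=camera('wrist');b=camera('scene'); print(st['clock'],st['tool_pos'],st['eef_rot'],st['grip_width'])
A=cv2.resize(a[180:384,150:380],None,fx=1.7,fy=1.7,interpolation=2);B=cv2.resize(b[200:384,60:310],None,fx=1.6,fy=1.6,interpolation=2)
h=max(len(A),len(B));pad=lambda x:np.pad(x,((0,h-len(x)),(0,0),(0,0)))
save('both4',np.hstack([pad(A),pad(B)]),1)
t=plan((.523,-.401),.02,77)
E
```

```text
5.7 [ 0.52177852 -0.40027635  0.11117058] [-1.79757932e+02 -1.33419267e-01  7.71832339e+01] 0.04864202968367178
shift [-0.012  0.012  0.769] turn 0.003 min calls 1 per call [-0.012  0.012  0.769]
```

View pics/both4.png

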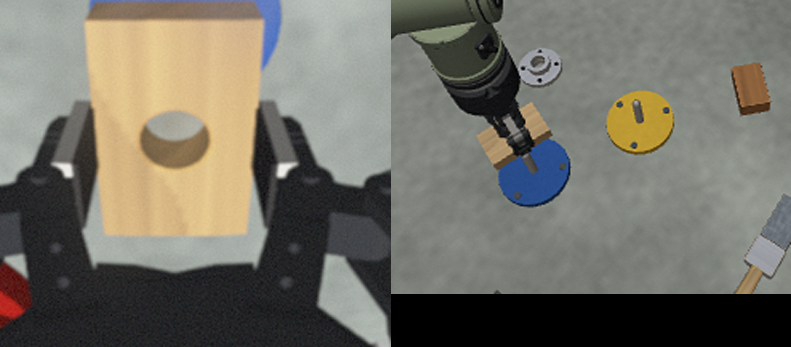

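Pad over the stud, hole centred on the TCP. Lowering in two stages.

Request:
apply_moves --rows '[{"linear": [-0.01,0.02,0],"turn": 0},{"linear": [-0.01,0.02,0.15],"turn": 0},{"linear": [-0.01,0.02,0.3],"turn": 0},{"linear": [-0.01,0.02,0.45],"turn": 0},{"linear": [-0.01,0.02,0.45],"turn": 0}]'

```text
clock: 6.3
tool_pos: [0.5235, -0.4004, 0.0574]
eef_rot: [-179.7, -0.1, 77.3]
wrist_force: [0.3, 1.3, -1.0]
grip_width: 0.0486
grip_force: 42.7
```

Request:
apply_moves --rows '[{"linear": [0,0,0.1],"turn": 0},{"linear": [0,0,0.2],"turn": 0},{"linear": [0,0,0.28],"turn": 0},{"linear": [0,0,0.31],"turn": 0},{"linear": [0,0,0.31],"turn": 0}]'

```text
clock: 6.8
tool_pos: [0.5246, -0.4022, 0.0218]
eef_rot: [-179.9, -0.0, 77.2]
wrist_force: [0.4, -0.5, 0.6]
grip_width: 0.0491
grip_force: 42.7
```

Request:
apply_moves --rows '[{"linear": [0,0,0.025],"turn": 0},{"linear": [0,0,0.025],"turn": 0},{"linear": [0,0,0.025],"turn": 0}]'

```text
clock: 7.1
tool_pos: [0.5251, -0.4026, 0.0198]
eef_rot: [180.0, 0.0, 77.2]
wrist_force: [-0.5, 0.9, 0.4]
grip_width: 0.0487
grip_force: 42.7
```

Request:
apply_moves --rows '[{"linear": [0,0,0],"turn": 0},{"linear": [0,0,0],"turn": 0},{"linear": [0,0,0],"turn": 0},{"linear": [0,0,0],"turn": 0},{"linear": [0,0,-0.15],"turn": 0},{"linear": [0,0,-0.4],"turn": 0},{"linear": [0,0,-0.7],"turn": 0},{"linear": [0,0,-1.0],"turn": 0},{"linear": [0,0,-1.0],"turn": 0}]' --jaw 1

```text
clock: 8.0
tool_pos: [0.5276, -0.4045, 0.1458]
eef_rot: [179.4, 0.3, 77.2]
wrist_force: [0.4, -0.4, 0.3]
grip_width: 0.0857
grip_force: 0.0
```

```bash
python3 - <<'E'
from h import *
t=plan((.402,-.279),.14,53)
E
```

```text
shift [ 0.789 -1.252  0.048] turn 0.269 min calls 2 per call [ 0.394 -0.626  0.024]
```

Request:
apply_moves --rows '[{"linear": [0.2,-0.31,0],"turn": 0},{"linear": [0.39,-0.63,0],"turn": 0}]'

```text
clock: 8.2
tool_pos: [0.461, -0.3394, 0.1386]
eef_rot: [-180.0, -0.0, 77.2]
wrist_force: [0.5, 1.2, 1.1]
grip_width: 0.0853
grip_force: 0.0
```

Request:
apply_moves --rows '[{"linear": [0.2,-0.31,0],"turn": 0},{"linear": [0.39,-0.63,0],"turn": 0},{"linear": [0.39,-0.63,0],"turn": 0},{"linear": [0.39,-0.63,0],"turn": 0},{"linear": [0.39,-0.63,0],"turn": 0}]'

```text
clock: 8.7
tool_pos: [0.3993, -0.2787, 0.1398]
eef_rot: [179.9, 0.0, 77.2]
wrist_force: [0.3, 0.7, -0.9]
grip_width: 0.0856
grip_force: 0.0
```

```bash
python3 - <<'E'
from h import *
import pickle
st=state(); a=camera('wrist'); print(st['clock'],st['tool_pos'],st['eef_rot'])
save('w5',a); pickle.dump(st,open('st5','wb'))
E
```

```text
8.7 [ 0.39925608 -0.27865472  0.13977047] [1.79900019e+02 4.92924711e-02 7.72392659e+01]
```

View pics/w5.png

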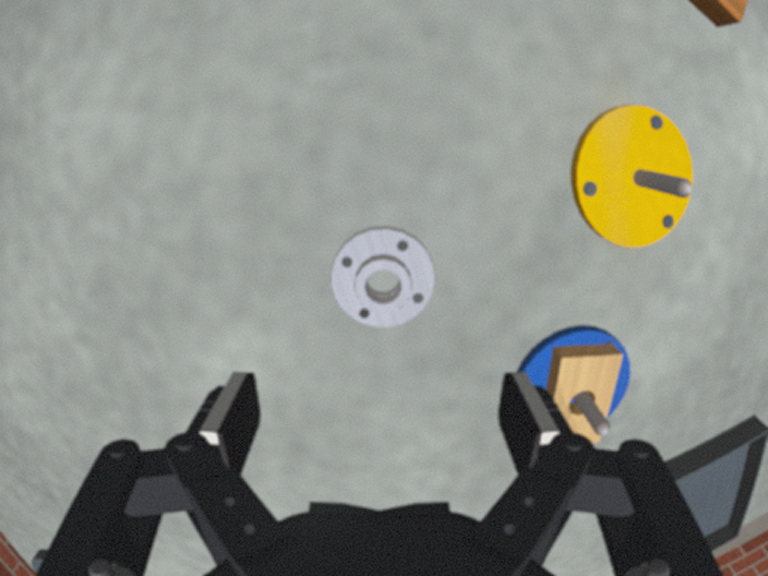

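The pad lies on the blue plate with the stud through it. Flange disc at (383,277), hub at (383,284); yellow stud tip at (684,188), blue tip at (602,427).

```bash
python3 - <<'E'
from h import *
import pickle
s=pickle.load(open('st5','rb'))
for k,p in dict(disc=(383,277,.010),hub=(383,284,.024),yel=(634,177,.012),ytip=(684,188,.067),btip=(602,427,.067)).items(): print(k,hit('wrist',np.array(p[:2])/1.5,p[2],s).round(4))
f=(hit('wrist',np.array((383,277))/1.5,.01,s)+hit('wrist',np.array((383,284))/1.5,.024,s))/2
plan(f[:2],.012,77.2)
E
```

```text
disc [ 0.3999 -0.2818  0.01  ]
hub [ 0.3998 -0.2817  0.024 ]
yel [ 0.5811 -0.2485  0.012 ]
ytip [ 0.5829 -0.2485  0.067 ]
btip [ 0.523  -0.3973  0.067 ]
shift [-0.023  0.009  1.064] turn 0.0 min calls 2 per call [-0.012  0.005  0.532]
```

Request:
apply_moves --rows '[{"linear": [-0.02,0.01,0.2],"turn": 0},{"linear": [-0.02,0.01,0.5],"turn": 0},{"linear": [-0.02,0.01,0.8],"turn": 0},{"linear": [-0.02,0.01,0.95],"turn": 0},{"linear": [-0.02,0.01,0.95],"turn": 0}]'

```text
clock: 9.25
tool_pos: [0.3981, -0.28, 0.0228]
eef_rot: [-179.7, -0.1, 77.2]
wrist_force: [0.2, 0.3, 0.2]
grip_width: 0.0854
grip_force: 0.0
```

Request:
apply_moves --rows '[{"linear": [0,0,0.06],"turn": 0},{"linear": [0,0,0.11],"turn": 0},{"linear": [0,0,0.11],"turn": 0},{"linear": [0,0,0.11],"turn": 0}]'

```text
clock: 9.65
tool_pos: [0.3992, -0.2807, 0.0128]
eef_rot: [179.9, 0.0, 77.2]
wrist_force: [0.3, -0.6, 0.4]
grip_width: 0.0854
grip_force: 0.0
```

Request:
apply_moves --rows '[{"linear": [0,0,0],"turn": 0},{"linear": [0,0,0],"turn": 0},{"linear": [0,0,0],"turn": 0},{"linear": [0,0,0],"turn": 0},{"linear": [0,0,0],"turn": 0},{"linear": [0,0,0],"turn": 0},{"linear": [0,0,0],"turn": 0},{"linear": [0,0,0],"turn": 0},{"linear": [0,0,0],"turn": 0}]' --jaw -1 --squeeze 60

```text
clock: 10.55
tool_pos: [0.3999, -0.2809, 0.0134]
eef_rot: [179.8, 0.1, 77.3]
wrist_force: [0.4, 1.1, 6.2]
grip_width: 0.0331
grip_force: 58.9
```

Request:
apply_moves --rows '[{"linear": [0,0,-0.1],"turn": 0},{"linear": [0,0,-0.3],"turn": 0},{"linear": [0,0,-0.6],"turn": 0},{"linear": [0,0,-0.9],"turn": 0},{"linear": [0,0,-1.0],"turn": 0},{"linear": [0,0,-1.0],"turn": 0},{"linear": [0,0,-1.0],"turn": 0}]'

```text
clock: 11.25
tool_pos: [0.398, -0.2798, 0.1315]
eef_rot: [-179.9, -0.0, 77.2]
wrist_force: [0.0, 0.2, -2.3]
grip_width: 0.0334
grip_force: 60.2
```

```bash
python3 - <<'E'
from h import *
import pickle
st=state(); a=camera('wrist'); print(st['clock'],st['tool_pos'],st['eef_rot'],st['grip_width'])
save('w6',a[150:,100:420],2); pickle.dump(st,open('st6','wb'))
plan((.523,-.4),.13,77.2)
E
```

```text
11.25 [ 0.39802799 -0.2797836   0.1314929 ] [-1.79906442e+02 -3.77957865e-02  7.72428353e+01] 0.03337181262812737
shift [-0.748  1.239  0.008] turn 0.0 min calls 2 per call [-0.374  0.62   0.004]
```

View pics/w6.png

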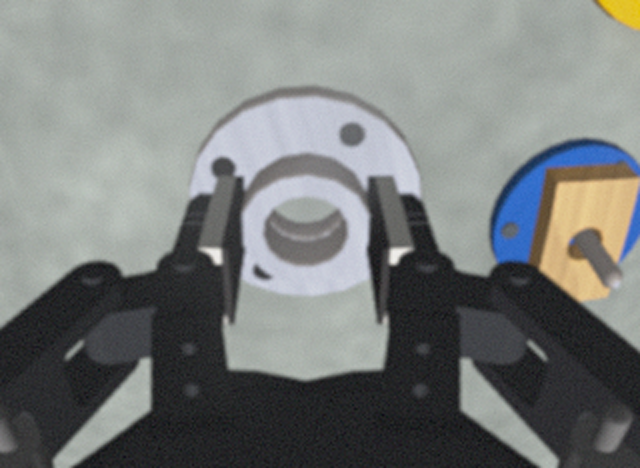

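The flange is held level with its bore near the TCP axis. Carrying it over the blue stud.

Request:
apply_moves --rows '[{"linear": [-0.19,0.31,0],"turn": 0},{"linear": [-0.37,0.62,0],"turn": 0}]'

```text
clock: 11.5
tool_pos: [0.4609, -0.3397, 0.1305]
eef_rot: [-179.8, -0.1, 77.3]
wrist_force: [1.0, 0.1, -2.5]
grip_width: 0.0329
grip_force: 60.3
```

Request:
apply_moves --rows '[{"linear": [-0.19,0.31,0],"turn": 0},{"linear": [-0.37,0.62,0],"turn": 0},{"linear": [-0.37,0.62,0],"turn": 0},{"linear": [-0.37,0.62,0],"turn": 0},{"linear": [-0.37,0.62,0],"turn": 0}]'

```text
clock: 12.0
tool_pos: [0.5229, -0.3986, 0.1306]
eef_rot: [-179.8, -0.1, 77.2]
wrist_force: [-0.4, 0.5, -2.3]
grip_width: 0.0335
grip_force: 60.6
```

```bash
python3 - <<'E'
from h import *
import pickle
s=pickle.load(open('st6','rb')); print(hit('wrist',(252.5,264.5),s['tool_pos'][2]+.0106,s)-s['tool_pos'])
print('btip',hit('wrist',(100+307,150+139),.067,s))
st=state(); print(st['clock'],st['tool_pos'],st['eef_rot'],st['grip_width'])
plan((.523,-.399),.0434,77.2)
E
```

```text
[-0.00177983 -0.00097521  0.0106    ]
btip [ 0.52400535 -0.39799382  0.067     ]
12.0 [ 0.52292383 -0.39857952  0.13057358] [-1.79776456e+02 -1.08485205e-01  7.72489254e+01] 0.033545902571855614
shift [-0.003  0.001  0.726] turn 0.001 min calls 1 per call [-0.003  0.001  0.726]
```

Request:
apply_moves --rows '[{"linear": [0.01,0.015,0],"turn": 0},{"linear": [0.01,0.015,0.2],"turn": 0},{"linear": [0.01,0.015,0.4],"turn": 0},{"linear": [0.01,0.015,0.5],"turn": 0},{"linear": [0.01,0.015,0.5],"turn": 0}]'

```text
clock: 12.5
tool_pos: [0.525, -0.3977, 0.0707]
eef_rot: [-179.8, -0.1, 77.3]
wrist_force: [-0.5, -0.2, -3.0]
grip_width: 0.0333
grip_force: 60.5
```

Request:
apply_moves --rows '[{"linear": [0,0,0.06],"turn": 0},{"linear": [0,0,0.12],"turn": 0},{"linear": [0,0,0.18],"turn": 0},{"linear": [0,0,0.21],"turn": 0},{"linear": [0,0,0.21],"turn": 0},{"linear": [0,0,0.21],"turn": 0}]'

```text
clock: 13.1
tool_pos: [0.5264, -0.3992, 0.0472]
eef_rot: [180.0, 0.0, 77.2]
wrist_force: [0.2, -0.1, -2.8]
grip_width: 0.033
grip_force: 60.6
```

Request:
apply_moves --rows '[{"linear": [0,0,0.015],"turn": 0},{"linear": [0,0,0.03],"turn": 0},{"linear": [0,0,0.03],"turn": 0},{"linear": [0,0,0.03],"turn": 0}]'

```text
clock: 13.5
tool_pos: [0.5265, -0.3992, 0.0437]
eef_rot: [180.0, 0.0, 77.2]
wrist_force: [-0.4, -0.1, -1.6]
grip_width: 0.0332
grip_force: 60.6
```

Contact is beginning. Release, rise, and head for the red cap.

Request:
apply_moves --rows '[{"linear": [0,0,0.005],"turn": 0},{"linear": [0,0,0.005],"turn": 0},{"linear": [0,0,0.005],"turn": 0},{"linear": [0,0,0.005],"turn": 0},{"linear": [0,0,0.005],"turn": 0},{"linear": [0,0,-0.1],"turn": 0},{"linear": [0,0,-0.3],"turn": 0},{"linear": [0,0,-0.6],"turn": 0},{"linear": [0,0,-0.95],"turn": 0},{"linear": [0,0,-0.95],"turn": 0}]' --jaw 1

```text
clock: 14.5
tool_pos: [0.5294, -0.4014, 0.1656]
eef_rot: [179.3, 0.4, 77.2]
wrist_force: [0.7, -0.9, 1.2]
grip_width: 0.0857
grip_force: 0.0
```

```bash
python3 - <<'E'
from h import *
st=state(); print(st['clock'],st['tool_pos'],st['eef_rot'],st['joint_positions'].round(1))
plan((.371,.2865),.155,130)
E
```

```text
14.5 [ 0.52937408 -0.40139434  0.16561565] [179.26088424   0.355184    77.24478913] [-38.2  28.4  83.2  -0.   67.6 -25.4]
shift [ 5.3   -2.553  0.088] turn -0.586 min calls 6 per call [ 0.883 -0.425  0.015]
```

Request:
apply_moves --rows '[{"linear": [0.3,-0.14,0],"turn": 0},{"linear": [0.6,-0.28,0],"turn": 0},{"linear": [0.88,-0.43,0],"turn": 0}]'

```text
clock: 14.8
tool_pos: [0.4989, -0.2834, 0.1579]
eef_rot: [180.0, -0.0, 77.2]
wrist_force: [1.1, 0.3, 0.5]
grip_width: 0.0855
grip_force: 0.0
```

Request:
apply_moves --rows '[{"linear": [0.3,-0.14,0],"turn": 0},{"linear": [0.6,-0.28,0],"turn": 0},{"linear": [0.88,-0.43,0],"turn": 0}]'

```text
clock: 15.1
tool_pos: [0.4719, -0.1687, 0.158]
eef_rot: [179.9, -0.0, 77.2]
wrist_force: [0.5, 0.2, 0.0]
grip_width: 0.0853
grip_force: 0.0
```

Request:
apply_moves --rows '[{"linear": [0.3,-0.14,0],"turn": 0},{"linear": [0.6,-0.28,0],"turn": 0},{"linear": [0.88,-0.43,0],"turn": 0}]'

```text
clock: 15.4
tool_pos: [0.4449, -0.0544, 0.158]
eef_rot: [179.9, -0.0, 77.2]
wrist_force: [0.5, 0.6, -0.8]
grip_width: 0.0857
grip_force: 0.0
```

Request:
apply_moves --rows '[{"linear": [0.3,-0.14,0],"turn": 0},{"linear": [0.6,-0.28,0],"turn": 0},{"linear": [0.88,-0.43,0],"turn": 0}]'

```text
clock: 15.7
tool_pos: [0.4179, 0.06, 0.1581]
eef_rot: [179.9, -0.0, 77.2]
wrist_force: [1.1, 0.2, -0.8]
grip_width: 0.0852
grip_force: 0.0
```

Request:
apply_moves --rows '[{"linear": [0.3,-0.14,0],"turn": 0},{"linear": [0.6,-0.28,0],"turn": 0},{"linear": [0.88,-0.43,0],"turn": 0}]'

```text
clock: 16.0
tool_pos: [0.3909, 0.1746, 0.1581]
eef_rot: [179.9, -0.0, 77.2]
wrist_force: [-0.2, -0.4, -0.9]
grip_width: 0.0853
grip_force: 0.0
```

Request:
apply_moves --rows '[{"linear": [0.3,-0.14,0],"turn": 0},{"linear": [0.6,-0.28,0],"turn": 0},{"linear": [0.88,-0.42,0],"turn": 0},{"linear": [0.88,-0.42,0],"turn": 0},{"linear": [0.88,-0.42,0],"turn": 0},{"linear": [0.88,-0.42,0],"turn": 0}]'

```text
clock: 16.6
tool_pos: [0.3654, 0.2861, 0.1576]
eef_rot: [180.0, 0.0, 77.2]
wrist_force: [-0.1, 0.2, -0.3]
grip_width: 0.0854
grip_force: 0.0
```

```bash
python3 - <<'E'
from h import *
import pickle
st=state(); a=camera('wrist'); print(st['clock'],st['tool_pos'],st['eef_rot'],st['joint_positions'].round(1))
save('w7',a); pickle.dump(st,open('st7','wb'))
E
```

```text
16.6 [0.36538628 0.28614555 0.15755402] [1.79996747e+02 3.64529411e-02 7.72163906e+01] [ 36.7  12.1 110.   -0.   57.9  49.5]
```

View pics/w7.png

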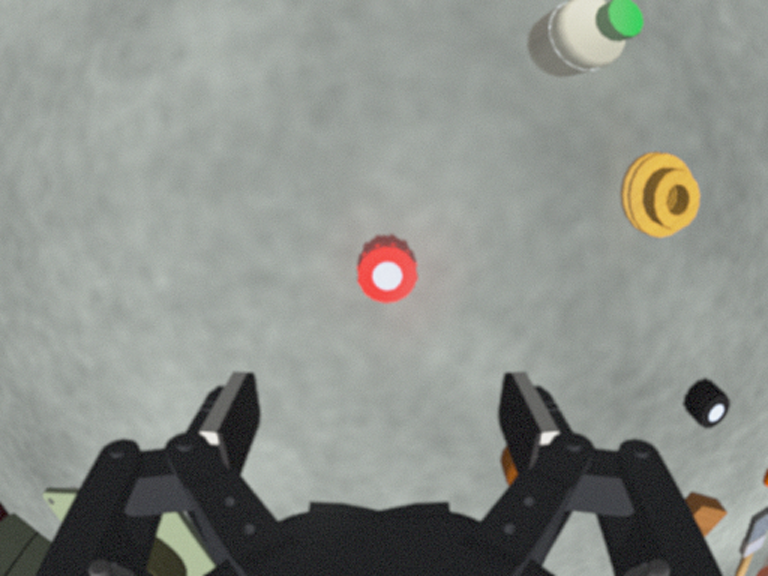

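Red cap disc at (387,275), pulley top at (677,199), black cap disc at (715,412).

```bash
python3 - <<'E'
from h import *
import pickle
s=pickle.load(open('st7','rb'))
for k,p in dict(red=(387,275,.034),pul=(677,199,.034),black=(715,412,.034)).items(): print(k,hit('wrist',np.array(p[:2])/1.5,p[2],s).round(4))
plan(hit('wrist',np.array((387,275))/1.5,.034,s)[:2],.008,77.2)
E
```

```text
red [0.3689 0.2858 0.034 ]
pul [0.5806 0.2967 0.034 ]
black [0.6413 0.0889 0.034 ]
shift [0.005 0.028 1.246] turn -0.0 min calls 2 per call [0.003 0.014 0.623]
```

Request:
apply_moves --rows '[{"linear": [0,0.03,0.2],"turn": 0},{"linear": [0,0.03,0.5],"turn": 0},{"linear": [0,0.03,0.8],"turn": 0},{"linear": [0,0.03,0.8],"turn": 0}]'

```text
clock: 17.05
tool_pos: [0.3666, 0.283, 0.0582]
eef_rot: [-179.6, 0.4, 77.1]
wrist_force: [-0.1, 0.1, -0.1]
grip_width: 0.0855
grip_force: 0.0
```

Request:
apply_moves --rows '[{"linear": [0,0,0.2],"turn": 0},{"linear": [0,0,0.4],"turn": 0},{"linear": [0,0,0.44],"turn": 0},{"linear": [0,0,0.44],"turn": 0},{"linear": [0,0,0.44],"turn": 0}]'

```text
clock: 17.55
tool_pos: [0.3701, 0.2867, 0.0101]
eef_rot: [179.9, -0.1, 77.2]
wrist_force: [0.7, 0.4, -0.2]
grip_width: 0.0853
grip_force: 0.0
```

Request:
apply_moves --rows '[{"linear": [0,0,0],"turn": 0},{"linear": [0,0,0],"turn": 0},{"linear": [0,0,0],"turn": 0},{"linear": [0,0,0],"turn": 0},{"linear": [0,0,0],"turn": 0},{"linear": [0,0,0],"turn": 0},{"linear": [0,0,0],"turn": 0},{"linear": [0,0,0],"turn": 0},{"linear": [0,0,0],"turn": 0}]' --jaw -1 --squeeze 30

```text
clock: 18.45
tool_pos: [0.3693, 0.2864, 0.0094]
eef_rot: [180.0, -0.0, 77.3]
wrist_force: [-1.3, 0.2, 5.9]
grip_width: 0.0374
grip_force: 29.5
```

Request:
apply_moves --rows '[{"linear": [0,0,-0.2],"turn": 0},{"linear": [0,0,-0.5],"turn": 0},{"linear": [0,0,-0.8],"turn": 0},{"linear": [0,0,-1.0],"turn": 0},{"linear": [0,0,-1.0],"turn": 0}]'

```text
clock: 18.95
tool_pos: [0.3708, 0.2876, 0.132]
eef_rot: [179.7, -0.3, 77.3]
wrist_force: [0.7, 0.5, -0.6]
grip_width: 0.0372
grip_force: 30.7
```

```bash
python3 - <<'E'
from h import *
import pickle
st=state(); a=camera('wrist'); print(st['clock'],st['tool_pos'],st['eef_rot'],st['grip_width'])
save('w8',a[150:,100:420],2); pickle.dump(st,open('st8','wb'))
plan((.5235,-.3985),.155,77.2)
E
```

```text
18.95 [0.37077534 0.28760558 0.13195716] [179.70472684  -0.33164791  77.25191852] 0.03722211731430968
shift [-5.286  2.511 -0.209] turn 0.001 min calls 6 per call [-0.881  0.419 -0.035]
```

View pics/w8.png

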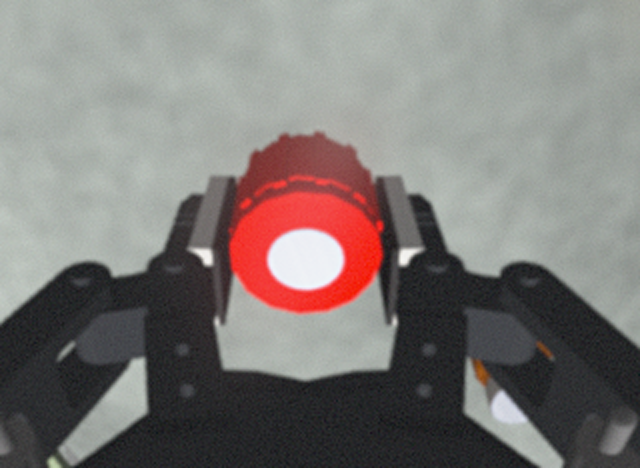

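Request:
apply_moves --rows '[{"linear": [-0.3,0.14,-0.1],"turn": 0},{"linear": [-0.6,0.28,-0.2],"turn": 0},{"linear": [-0.88,0.42,-0.2],"turn": 0}]'

```text
clock: 19.3
tool_pos: [0.3946, 0.1709, 0.1523]
eef_rot: [-180.0, 0.0, 77.3]
wrist_force: [1.0, -0.2, -1.3]
grip_width: 0.0373
grip_force: 30.7
```

Request:
apply_moves --rows '[{"linear": [-0.3,0.14,0],"turn": 0},{"linear": [-0.6,0.28,0],"turn": 0},{"linear": [-0.88,0.42,0],"turn": 0}]'

```text
clock: 19.6
tool_pos: [0.4195, 0.0563, 0.1511]
eef_rot: [-179.8, 0.1, 77.2]
wrist_force: [0.7, 0.9, -1.3]
grip_width: 0.0375
grip_force: 30.7
```

Request:
apply_moves --rows '[{"linear": [-0.3,0.14,0],"turn": 0},{"linear": [-0.6,0.28,0],"turn": 0},{"linear": [-0.88,0.42,0],"turn": 0}]'

```text
clock: 19.9
tool_pos: [0.4453, -0.0577, 0.151]
eef_rot: [-179.8, 0.0, 77.2]
wrist_force: [0.6, -0.7, -0.8]
grip_width: 0.0377
grip_force: 30.7
```

Request:
apply_moves --rows '[{"linear": [-0.3,0.14,0],"turn": 0},{"linear": [-0.6,0.28,0],"turn": 0},{"linear": [-0.88,0.42,0],"turn": 0}]'

```text
clock: 20.2
tool_pos: [0.4713, -0.1716, 0.1508]
eef_rot: [-179.8, -0.0, 77.2]
wrist_force: [0.3, 0.3, -0.4]
grip_width: 0.0371
grip_force: 30.7
```

Request:
apply_moves --rows '[{"linear": [-0.3,0.14,0],"turn": 0},{"linear": [-0.6,0.28,0],"turn": 0},{"linear": [-0.88,0.42,0],"turn": 0}]'

```text
clock: 20.5
tool_pos: [0.4972, -0.2856, 0.1504]
eef_rot: [-179.8, -0.1, 77.2]
wrist_force: [0.5, 0.3, -0.3]
grip_width: 0.0372
grip_force: 30.7
```

Request:
apply_moves --rows '[{"linear": [-0.3,0.14,0],"turn": 0},{"linear": [-0.6,0.28,0],"turn": 0},{"linear": [-0.88,0.42,0],"turn": 0},{"linear": [-0.88,0.42,0],"turn": 0},{"linear": [-0.88,0.42,0],"turn": 0},{"linear": [-0.88,0.42,0],"turn": 0}]'

```text
clock: 21.1
tool_pos: [0.5232, -0.3971, 0.1511]
eef_rot: [-179.8, -0.1, 77.3]
wrist_force: [0.5, -0.5, -0.5]
grip_width: 0.0376
grip_force: 30.7
```

```bash
python3 - <<'E'
from h import *
import pickle
s=pickle.load(open('st8','rb')); o=hit('wrist',(253,279),s['tool_pos'][2]+.0246,s)-s['tool_pos'];print(o)
st=state(); print(st['clock'],st['tool_pos'],st['eef_rot'],st['grip_width'])
plan(np.array((.5235,-.3985))-o[:2],.0634,77.2)
plan(np.array((.5235,-.3985)),.0634,77.2)
E
```

```text
[-0.00154938 -0.00045782  0.0246    ]
21.1 [ 0.52321056 -0.39714463  0.15114823] [-1.79823033e+02 -1.02969681e-01  7.72643737e+01] 0.03759606334529085
shift [-0.004  0.017  0.731] turn 0.001 min calls 1 per call [-0.004  0.017  0.731]
shift [-0.01   0.005  0.731] turn 0.001 min calls 1 per call [-0.01   0.005  0.731]
```

Request:
apply_moves --rows '[{"linear": [-0.005,0.01,0.1],"turn": 0},{"linear": [-0.005,0.01,0.3],"turn": 0},{"linear": [-0.005,0.01,0.5],"turn": 0},{"linear": [-0.005,0.01,0.5],"turn": 0},{"linear": [-0.005,0.01,0.5],"turn": 0}]'

```text
clock: 21.6
tool_pos: [0.525, -0.3986, 0.0924]
eef_rot: [-179.9, -0.0, 77.3]
wrist_force: [1.1, -0.4, 0.3]
grip_width: 0.0375
grip_force: 30.7
```

Request:
apply_moves --rows '[{"linear": [0,0,0.05],"turn": 0},{"linear": [0,0,0.1],"turn": 0},{"linear": [0,0,0.15],"turn": 0},{"linear": [0,0,0.2],"turn": 0},{"linear": [0,0,0.2],"turn": 0},{"linear": [0,0,0.2],"turn": 0}]'

```text
clock: 22.2
tool_pos: [0.525, -0.3994, 0.0686]
eef_rot: [-180.0, -0.0, 77.2]
wrist_force: [0.3, -1.1, 0.3]
grip_width: 0.0374
grip_force: 30.7
```

Request:
apply_moves --rows '[{"linear": [0,0,0.02],"turn": 0},{"linear": [0,0,0.04],"turn": 0},{"linear": [0,0,0.04],"turn": 0},{"linear": [0,0,0.04],"turn": 0}]'

```text
clock: 22.6
tool_pos: [0.525, -0.3993, 0.0639]
eef_rot: [-180.0, 0.0, 77.2]
wrist_force: [-0.4, 0.3, -0.5]
grip_width: 0.0376
grip_force: 30.7
```

Request:
apply_moves --rows '[{"linear": [0,0,0.005],"turn": 0},{"linear": [0,0,0.005],"turn": 0},{"linear": [0,0,0.005],"turn": 0},{"linear": [0,0,0.005],"turn": 0},{"linear": [0,0,0.005],"turn": 0},{"linear": [0,0,-0.1],"turn": 0},{"linear": [0,0,-0.3],"turn": 0},{"linear": [0,0,-0.6],"turn": 0},{"linear": [0,0,-0.9],"turn": 0},{"linear": [0,0,-0.9],"turn": 0}]' --jaw 1

```text
clock: 23.6
tool_pos: [0.5277, -0.4015, 0.1793]
eef_rot: [179.3, 0.3, 77.2]
wrist_force: [0.6, -0.1, 1.1]
grip_width: 0.0853
grip_force: 0.0
```

```bash
python3 - <<'E'
from h import *
st=state(); a=camera('wrist');b=camera('scene'); print(st['clock'],st['tool_pos'],st['eef_rot'],st['grip_width'])
A=cv2.resize(a[130:384,130:380],None,fx=1.5,fy=1.5,interpolation=2);B=cv2.resize(b[200:384,80:280],None,fx=1.9,fy=1.9,interpolation=2)
h=max(len(A),len(B));pad=lambda x:np.pad(x,((0,h-len(x)),(0,0),(0,0)))
save('both9',np.hstack([pad(A),pad(B)]),1)
plan((.5815,.2955),.165,77.2)
E
```

```text
23.6 [ 0.52766158 -0.40145207  0.17929213] [179.32771043   0.32281237  77.23935546] 0.08530253913298595
shift [ 5.753 -0.823  0.073] turn 0.001 min calls 6 per call [ 0.959 -0.137  0.012]
```

View pics/both9.png

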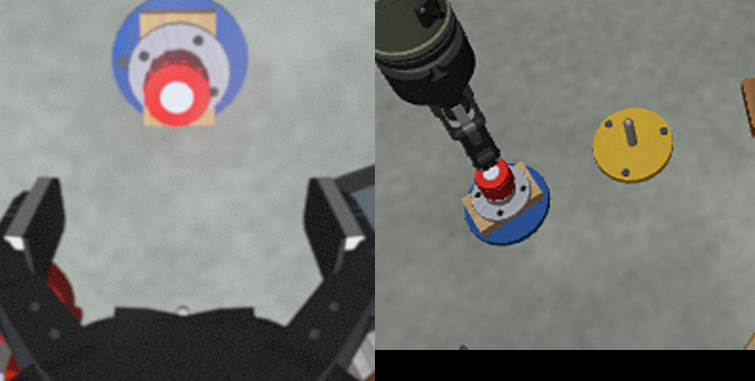

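The blue stack sits flat with the red cap on top. On to the pulley.

Request:
apply_moves --rows '[{"linear": [0.32,-0.05,0],"turn": 0},{"linear": [0.64,-0.09,0],"turn": 0},{"linear": [0.96,-0.14,0],"turn": 0}]'

```text
clock: 24.0
tool_pos: [0.5331, -0.2818, 0.1703]
eef_rot: [-179.8, -0.1, 77.2]
wrist_force: [1.3, 0.9, 0.6]
grip_width: 0.0851
grip_force: 0.0
```

Request:
apply_moves --rows '[{"linear": [0.32,-0.05,0],"turn": 0},{"linear": [0.64,-0.09,0],"turn": 0},{"linear": [0.96,-0.14,0],"turn": 0}]'

```text
clock: 24.3
tool_pos: [0.5422, -0.1654, 0.1705]
eef_rot: [-179.8, -0.0, 77.2]
wrist_force: [-0.1, -0.7, 0.7]
grip_width: 0.0851
grip_force: 0.0
```

Request:
apply_moves --rows '[{"linear": [0.32,-0.05,0],"turn": 0},{"linear": [0.64,-0.09,0],"turn": 0},{"linear": [0.96,-0.14,0],"turn": 0}]'

```text
clock: 24.6
tool_pos: [0.5512, -0.0495, 0.1706]
eef_rot: [-179.8, 0.0, 77.2]
wrist_force: [0.6, -0.4, 0.2]
grip_width: 0.0855
grip_force: 0.0
```

Request:
apply_moves --rows '[{"linear": [0.32,-0.05,0],"turn": 0},{"linear": [0.64,-0.09,0],"turn": 0},{"linear": [0.96,-0.14,0],"turn": 0}]'

```text
clock: 24.9
tool_pos: [0.5603, 0.0664, 0.1706]
eef_rot: [-179.8, 0.1, 77.2]
wrist_force: [0.4, -0.4, 0.1]
grip_width: 0.0855
grip_force: 0.0
```

Request:
apply_moves --rows '[{"linear": [0.32,-0.05,0],"turn": 0},{"linear": [0.64,-0.09,0],"turn": 0},{"linear": [0.96,-0.14,0],"turn": 0}]'

```text
clock: 25.2
tool_pos: [0.5694, 0.1823, 0.1704]
eef_rot: [-179.9, 0.1, 77.2]
wrist_force: [0.6, -0.5, 0.2]
grip_width: 0.0851
grip_force: 0.0
```

Request:
apply_moves --rows '[{"linear": [0.32,-0.05,0],"turn": 0},{"linear": [0.64,-0.09,0],"turn": 0},{"linear": [0.93,-0.15,0.1],"turn": 0},{"linear": [0.93,-0.15,0.1],"turn": 0},{"linear": [0.93,-0.15,0.1],"turn": 0},{"linear": [0.93,-0.15,0.1],"turn": 0}]'

```text
clock: 25.8
tool_pos: [0.577, 0.2927, 0.1593]
eef_rot: [-179.9, 0.1, 77.2]
wrist_force: [0.5, 0.4, -0.0]
grip_width: 0.0855
grip_force: 0.0
```

```bash
python3 - <<'E'
from h import *
import pickle
st=state(); a=camera('wrist'); print(st['clock'],st['tool_pos'],st['eef_rot'],st['joint_positions'].round(1))
save('w10',a); pickle.dump(st,open('st10','wb'))
E
```

```text
25.8 [0.57700865 0.29270983 0.15926982] [-1.79937202e+02  9.07025173e-02  7.72144919e+01] [25.9 27.6 85.6 -0.  66.9 38.7]
```

View pics/w10.png

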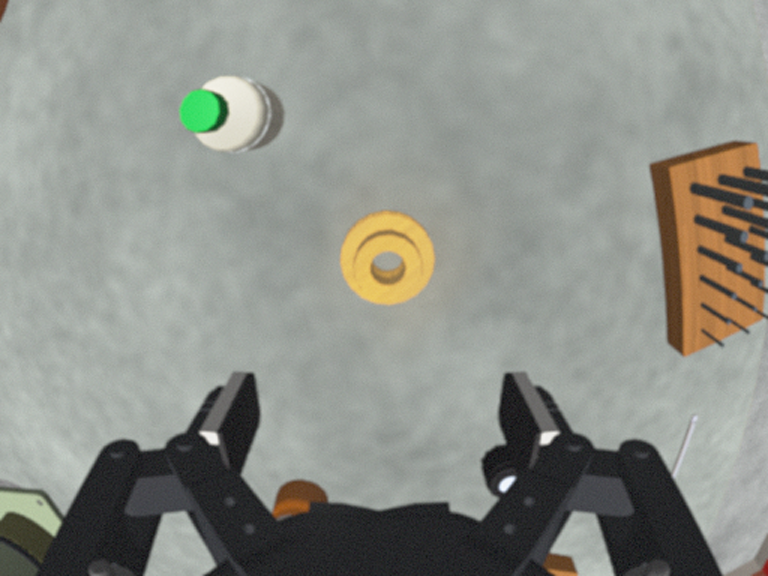

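Pulley bore at (388,267), lower step centre at (388,257), bottle well clear, black cap disc at (508,484).

```bash
python3 - <<'E'
from h import *
import pickle
s=pickle.load(open('st10','rb'))
for k,p in dict(bore=(388,267,.034),low=(388,257,.016),black=(508,484,.034)).items(): print(k,hit('wrist',np.array(p[:2])/1.5,p[2],s).round(4))
plan(hit('wrist',np.array((388,266))/1.5,.034,s)[:2],.019,77.2)
E
```

```text
bore [0.582  0.2967 0.034 ]
low [0.5827 0.2982 0.016 ]
black [0.6413 0.088  0.034 ]
shift [0.048 0.031 1.173] turn -0.0 min calls 2 per call [0.024 0.015 0.586]
```

Request:
apply_moves --rows '[{"linear": [0.05,0.03,0.2],"turn": 0},{"linear": [0.05,0.03,0.5],"turn": 0},{"linear": [0.05,0.03,0.8],"turn": 0},{"linear": [0.05,0.03,0.95],"turn": 0},{"linear": [0.05,0.03,0.95],"turn": 0}]'

```text
clock: 26.35
tool_pos: [0.5805, 0.2965, 0.0431]
eef_rot: [-179.7, 0.2, 77.1]
wrist_force: [-0.2, 0.6, 0.6]
grip_width: 0.0854
grip_force: 0.0
```

Request:
apply_moves --rows '[{"linear": [0,0,0.1],"turn": 0},{"linear": [0,0,0.22],"turn": 0},{"linear": [0,0,0.22],"turn": 0},{"linear": [0,0,0.22],"turn": 0}]'

```text
clock: 26.75
tool_pos: [0.5823, 0.2988, 0.0196]
eef_rot: [180.0, 0.0, 77.2]
wrist_force: [-0.3, 1.0, -0.3]
grip_width: 0.0853
grip_force: 0.0
```

Request:
apply_moves --rows '[{"linear": [0,0,0],"turn": 0},{"linear": [0,0,0],"turn": 0},{"linear": [0,0,0],"turn": 0},{"linear": [0,0,0],"turn": 0},{"linear": [0,0,0],"turn": 0},{"linear": [0,0,0],"turn": 0},{"linear": [0,0,0],"turn": 0},{"linear": [0,0,0],"turn": 0},{"linear": [0,0,0],"turn": 0}]' --jaw -1 --squeeze 60

```text
clock: 27.65
tool_pos: [0.5831, 0.2991, 0.0208]
eef_rot: [179.9, -0.1, 77.3]
wrist_force: [-0.0, -0.6, 5.9]
grip_width: 0.0418
grip_force: 60.0
```

Request:
apply_moves --rows '[{"linear": [0,0,-0.2],"turn": 0},{"linear": [0,0,-0.5],"turn": 0},{"linear": [0,0,-0.8],"turn": 0},{"linear": [0,0,-1.0],"turn": 0},{"linear": [0,0,-1.0],"turn": 0}]'

```text
clock: 28.15
tool_pos: [0.5839, 0.2998, 0.143]
eef_rot: [179.7, -0.3, 77.2]
wrist_force: [-0.1, 0.3, -2.8]
grip_width: 0.0409
grip_force: 61.6
```

```bash
python3 - <<'E'
from h import *
st=state(); print(st['clock'],st['tool_pos'],st['eef_rot'],st['grip_width'])
plan((.584,-.2485),.14,77.2)
E
```

```text
28.15 [0.58394074 0.29982406 0.14300973] [179.67751487  -0.26322436  77.24853871] 0.0408726793089194
shift [-4.457  1.009  0.025] turn 0.001 min calls 5 per call [-0.891  0.202  0.005]
```

Request:
apply_moves --rows '[{"linear": [-0.3,0.07,0],"turn": 0},{"linear": [-0.6,0.14,0],"turn": 0},{"linear": [-0.89,0.2,0],"turn": 0}]'

```text
clock: 28.45
tool_pos: [0.5805, 0.1879, 0.1367]
eef_rot: [-179.8, 0.1, 77.3]
wrist_force: [-0.4, -0.3, -2.7]
grip_width: 0.0415
grip_force: 61.6
```

Request:
apply_moves --rows '[{"linear": [-0.3,0.07,0],"turn": 0},{"linear": [-0.6,0.14,0],"turn": 0},{"linear": [-0.89,0.2,0],"turn": 0}]'

```text
clock: 28.75
tool_pos: [0.5803, 0.0783, 0.1369]
eef_rot: [-179.8, 0.1, 77.2]
wrist_force: [0.2, -0.6, -1.6]
grip_width: 0.0416
grip_force: 61.5
```

Request:
apply_moves --rows '[{"linear": [-0.3,0.07,0],"turn": 0},{"linear": [-0.6,0.14,0],"turn": 0},{"linear": [-0.89,0.2,0],"turn": 0}]'

```text
clock: 29.05
tool_pos: [0.5802, -0.031, 0.137]
eef_rot: [-179.8, 0.0, 77.2]
wrist_force: [1.1, 0.7, -2.7]
grip_width: 0.0418
grip_force: 61.6
```

Request:
apply_moves --rows '[{"linear": [-0.3,0.07,0],"turn": 0},{"linear": [-0.6,0.14,0],"turn": 0},{"linear": [-0.89,0.2,0],"turn": 0}]'

```text
clock: 29.35
tool_pos: [0.58, -0.1402, 0.1369]
eef_rot: [-179.8, -0.0, 77.2]
wrist_force: [0.8, 0.1, -3.2]
grip_width: 0.0415
grip_force: 61.6
```

Request:
apply_moves --rows '[{"linear": [-0.3,0.07,0],"turn": 0},{"linear": [-0.6,0.14,0],"turn": 0},{"linear": [-0.87,0.2,0],"turn": 0},{"linear": [-0.87,0.2,0],"turn": 0},{"linear": [-0.87,0.2,0],"turn": 0},{"linear": [-0.87,0.2,0],"turn": 0}]'

```text
clock: 29.95
tool_pos: [0.5811, -0.245, 0.138]
eef_rot: [-179.8, -0.1, 77.3]
wrist_force: [-0.3, 0.4, -2.4]
grip_width: 0.0412
grip_force: 61.6
```

```bash
python3 - <<'E'
from h import *
st=state(); print(st['clock'],st['tool_pos'],st['eef_rot'],st['grip_width'])
for n in ('scene','side'):
  im=np.load(f'pics/{n}0.npy'); hsv=cv2.cvtColor(im,cv2.COLOR_RGB2HSV)
  for k,lo,hi in (('yel',20,30),('blue',100,125)):
    m=cv2.inRange(hsv,(lo,150,60),(hi,255,255)); N,L,S,C=cv2.connectedComponentsWithStats(m)
    i=1+np.argmax(S[1:,4]); c=max(cv2.findContours((L==i).astype(np.uint8),0,1)[0],key=len); e=cv2.fitEllipse(cv2.convexHull(c))
    print(n,k,np.round(e[0],1),S[i,4],hit(n,e[0],.010).round(4))
plan((.5855,-.2465),.14,77.2)
im=camera('scene'); B=im[180:330,130:330]; save('s11',B,3)
E
```

```text
29.95 [ 0.58108111 -0.24496205  0.13795718] [-1.79829146e+02 -5.68791708e-02  7.72689899e+01] 0.04123194484279042
scene yel [215.4 276.1] 1189 [ 0.591  -0.2516  0.01  ]
scene blue [149.  306.9] 1289 [ 0.5296 -0.4033  0.01  ]
side yel [262.2 170.2] 231 [ 0.5865 -0.2447  0.01  ]
side blue [292.5 156.6] 126 [ 0.5265 -0.3985  0.01  ]
shift [-0.004  0.039 -0.017] turn 0.001 min calls 1 per call [-0.004  0.039 -0.017]
```

View pics/s11.png

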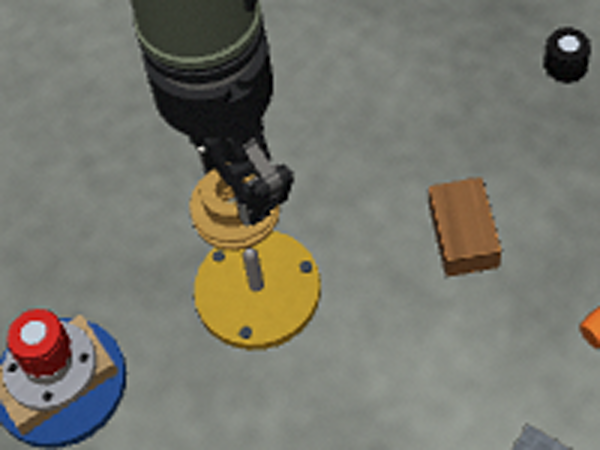

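The pulley hangs level over the yellow stud, and the blue stack is unchanged. Lowering with a 4 mm correction.

Request:
apply_moves --rows '[{"linear": [0,0.035,0],"turn": 0},{"linear": [0,0.035,0.2],"turn": 0},{"linear": [0,0.035,0.35],"turn": 0},{"linear": [0,0.035,0.45],"turn": 0},{"linear": [0,0.035,0.5],"turn": 0},{"linear": [0,0.035,0.5],"turn": 0}]'

```text
clock: 30.6
tool_pos: [0.5859, -0.2466, 0.0789]
eef_rot: [-179.9, -0.0, 77.3]
wrist_force: [0.6, -0.5, -1.8]
grip_width: 0.0416
grip_force: 61.5
```

Request:
apply_moves --rows '[{"linear": [0,0,0.1],"turn": 0},{"linear": [0,0,0.2],"turn": 0},{"linear": [0,0,0.28],"turn": 0},{"linear": [0,0,0.34],"turn": 0},{"linear": [0,0,0.34],"turn": 0},{"linear": [0,0,0.34],"turn": 0}]'

```text
clock: 31.2
tool_pos: [0.5861, -0.2472, 0.0386]
eef_rot: [180.0, 0.0, 77.2]
wrist_force: [0.4, -0.3, -3.2]
grip_width: 0.0414
grip_force: 61.5
```

Request:
apply_moves --rows '[{"linear": [0,0,0.025],"turn": 0},{"linear": [0,0,0.045],"turn": 0},{"linear": [0,0,0.045],"turn": 0},{"linear": [0,0,0.045],"turn": 0}]'

```text
clock: 31.6
tool_pos: [0.586, -0.2471, 0.0334]
eef_rot: [180.0, 0.0, 77.2]
wrist_force: [-0.2, -0.4, -3.6]
grip_width: 0.0417
grip_force: 61.5
```

Request:
apply_moves --rows '[{"linear": [0,0,0.01],"turn": 0},{"linear": [0,0,0.01],"turn": 0},{"linear": [0,0,0.01],"turn": 0}]'

```text
clock: 31.9
tool_pos: [0.5862, -0.2472, 0.0329]
eef_rot: [179.9, 0.0, 77.2]
wrist_force: [-1.7, 1.2, 3.1]
grip_width: 0.0415
grip_force: 62.1
```

Request:
apply_moves --rows '[{"linear": [0,0,0],"turn": 0},{"linear": [0,0,0],"turn": 0},{"linear": [0,0,0],"turn": 0},{"linear": [0,0,0],"turn": 0},{"linear": [0,0,0],"turn": 0},{"linear": [0,0,-0.1],"turn": 0},{"linear": [0,0,-0.3],"turn": 0},{"linear": [0,0,-0.6],"turn": 0},{"linear": [0,0,-0.95],"turn": 0},{"linear": [0,0,-0.95],"turn": 0}]' --jaw 1

```text
clock: 32.9
tool_pos: [0.5896, -0.2486, 0.1538]
eef_rot: [179.2, 0.2, 77.2]
wrist_force: [0.3, 0.1, 0.2]
grip_width: 0.0855
grip_force: 0.0
```

```bash
python3 - <<'E'
from h import *
st=state(); print(st['clock'],st['tool_pos'],st['eef_rot'],st['grip_width'])
plan((.643,.088),.155,77.2)
E
```

```text
32.9 [ 0.58958339 -0.2486476   0.15380216] [1.79213205e+02 1.59163938e-01 7.72441808e+01] 0.0854724622560707
shift [ 2.834 -0.185 -0.01 ] turn 0.0 min calls 3 per call [ 0.945 -0.062 -0.003]
```

Request:
apply_moves --rows '[{"linear": [0.32,-0.02,0],"turn": 0},{"linear": [0.64,-0.04,0],"turn": 0},{"linear": [0.94,-0.05,0],"turn": 0}]'

```text
clock: 33.2
tool_pos: [0.6049, -0.1346, 0.1466]
eef_rot: [180.0, -0.0, 77.2]
wrist_force: [1.0, -0.6, 0.6]
grip_width: 0.0852
grip_force: 0.0
```

Request:
apply_moves --rows '[{"linear": [0.32,-0.02,0],"turn": 0},{"linear": [0.64,-0.04,0],"turn": 0},{"linear": [0.94,-0.05,0],"turn": 0}]'

```text
clock: 33.5
tool_pos: [0.624, -0.0227, 0.1465]
eef_rot: [180.0, -0.0, 77.3]
wrist_force: [-0.1, -0.2, 1.2]
grip_width: 0.0855
grip_force: 0.0
```

Request:
apply_moves --rows '[{"linear": [0.32,-0.02,0],"turn": 0},{"linear": [0.64,-0.04,0],"turn": 0},{"linear": [0.94,-0.05,0],"turn": 0},{"linear": [0.94,-0.05,0],"turn": 0},{"linear": [0.94,-0.05,0],"turn": 0},{"linear": [0.94,-0.05,0],"turn": 0}]'

```text
clock: 34.1
tool_pos: [0.6429, 0.086, 0.1462]
eef_rot: [-180.0, 0.0, 77.2]
wrist_force: [-0.5, -0.3, -0.1]
grip_width: 0.0856
grip_force: 0.0
```

```bash
cat >> h.py <<'E'
def blobs(im,lo,hi,roi,amin=40):
    """HSV blobs in roi (x0,y0,x1,y1): centroid, area, bbox w,h"""
    x0,y0,x1,y1=roi; m=cv2.inRange(cv2.cvtColor(im,cv2.COLOR_RGB2HSV),lo,hi)[y0:y1,x0:x1]
    N,L,S,C=cv2.connectedComponentsWithStats(m)
    return [((C[i]+[x0,y0]).round(1),int(S[i,4]),S[i,2:4].tolist()) for i in range(1,N) if S[i,4]>=amin]
E
python3 - <<'E'
from h import *
st=state(); a=camera('wrist'); np.save('pics/w12.npy',a); print(st['clock'],st['tool_pos'],st['eef_rot'])
roi=(190,120,320,240)
print('dark',blobs(a,(0,0,0),(180,255,60),roi)); b=blobs(a,(0,0,200),(180,60,255),roi,20); print('white',b)
for x in b: print(hit('wrist',x[0],.034,st).round(4))
E
```

```text
34.1 [0.64287272 0.08602582 0.14615833] [-1.79992020e+02  3.91489683e-02  7.72103493e+01]
dark []
white [(array([253.2, 185.8]), 304, [20, 19])]
[0.6423 0.088  0.034 ]
```

Request:
apply_moves --rows '[{"linear": [0.015,-0.005,0.2],"turn": 0},{"linear": [0.015,-0.005,0.5],"turn": 0},{"linear": [0.015,-0.005,0.8],"turn": 0},{"linear": [0.015,-0.005,0.8],"turn": 0}]'

```text
clock: 34.55
tool_pos: [0.639, 0.087, 0.0453]
eef_rot: [-179.4, 0.2, 77.1]
wrist_force: [-1.7, 0.2, 0.1]
grip_width: 0.0855
grip_force: 0.0
```

Request:
apply_moves --rows '[{"linear": [0,0,0.2],"turn": 0},{"linear": [0,0,0.34],"turn": 0},{"linear": [0,0,0.34],"turn": 0},{"linear": [0,0,0.34],"turn": 0}]'

```text
clock: 34.95
tool_pos: [0.644, 0.0883, 0.0109]
eef_rot: [179.9, -0.0, 77.2]
wrist_force: [-0.3, -0.2, 0.5]
grip_width: 0.0852
grip_force: 0.0
```

Request:
apply_moves --rows '[{"linear": [0,0,0],"turn": 0},{"linear": [0,0,0],"turn": 0},{"linear": [0,0,0],"turn": 0},{"linear": [0,0,0],"turn": 0},{"linear": [0,0,0],"turn": 0},{"linear": [0,0,0],"turn": 0},{"linear": [0,0,0],"turn": 0},{"linear": [0,0,0],"turn": 0},{"linear": [0,0,0],"turn": 0}]' --jaw -1 --squeeze 30

```text
clock: 35.85
tool_pos: [0.6435, 0.0889, 0.0105]
eef_rot: [179.9, -0.0, 77.2]
wrist_force: [-0.6, 0.4, 6.3]
grip_width: 0.0371
grip_force: 30.0
```

Request:
apply_moves --rows '[{"linear": [0,0,-0.2],"turn": 0},{"linear": [0,0,-0.5],"turn": 0},{"linear": [0,0,-0.8],"turn": 0},{"linear": [0,0,-1.0],"turn": 0},{"linear": [0,0,-1.0],"turn": 0},{"linear": [0,0,-1.0],"turn": 0}]'

```text
clock: 36.45
tool_pos: [0.6425, 0.0888, 0.1289]
eef_rot: [-180.0, 0.0, 77.2]
wrist_force: [-0.7, 0.3, -0.8]
grip_width: 0.0374
grip_force: 30.5
```

```bash
python3 - <<'E'
from h import *
st=state(); a=camera('wrist'); print(st['clock'],st['tool_pos'],st['eef_rot'],st['grip_width'])
for x in blobs(a,(0,0,190),(180,70,255),(200,230,310,320),20): print(x,hit('wrist',x[0],st['tool_pos'][2]+.0246,st)-st['tool_pos'])
plan((.585,-.2465),.14,77.2)
E
```

```text
36.45 [0.64253288 0.08884885 0.12886544] [-1.79975706e+02  1.39530899e-02  7.72483767e+01] 0.037428854566920175
(array([252.4, 278.6]), 905, [38, 30]) [-1.61544634e-03 -5.29214418e-05  2.46000000e-02]
(array([202.6, 277.5]), 41, [6, 9]) [-0.02533955  0.00546568  0.0246    ]
(array([303., 277.]), 50, [9, 9]) [ 0.02260091 -0.0050165   0.0246    ]
(array([235.1, 309. ]), 261, [39, 29]) [-0.01486257 -0.01775228  0.0246    ]
(array([278.3, 310. ]), 440, [37, 24]) [ 0.00697925 -0.02351815  0.0246    ]
(array([213.6, 315.6]), 50, [12, 10]) [-0.02742797 -0.02032882  0.0246    ]
(array([253.8, 317.7]), 26, [10, 5]) [-0.00673201 -0.02606953  0.0246    ]
shift [-2.83   0.154 -0.102] turn 0.001 min calls 3 per call [-0.943  0.051 -0.034]
```

Request:
apply_moves --rows '[{"linear": [-0.32,0.02,-0.05],"turn": 0},{"linear": [-0.64,0.04,-0.1],"turn": 0},{"linear": [-0.94,0.05,-0.1],"turn": 0}]'

```text
clock: 36.8
tool_pos: [0.623, -0.0236, 0.1397]
eef_rot: [-179.9, 0.0, 77.3]
wrist_force: [0.5, -0.2, -0.3]
grip_width: 0.0376
grip_force: 30.5
```

Request:
apply_moves --rows '[{"linear": [-0.32,0.02,0],"turn": 0},{"linear": [-0.64,0.04,0],"turn": 0},{"linear": [-0.94,0.05,0],"turn": 0}]'

```text
clock: 37.1
tool_pos: [0.6033, -0.1352, 0.1389]
eef_rot: [-179.8, 0.0, 77.2]
wrist_force: [0.5, -0.2, -0.9]
grip_width: 0.0372
grip_force: 30.5
```

Request:
apply_moves --rows '[{"linear": [-0.32,0.02,0],"turn": 0},{"linear": [-0.64,0.04,0],"turn": 0},{"linear": [-0.94,0.05,0],"turn": 0},{"linear": [-0.94,0.05,0],"turn": 0},{"linear": [-0.94,0.05,0],"turn": 0},{"linear": [-0.94,0.05,0],"turn": 0}]'

```text
clock: 37.7
tool_pos: [0.5853, -0.244, 0.14]
eef_rot: [-179.9, -0.1, 77.3]
wrist_force: [0.0, 0.1, 0.1]
grip_width: 0.0373
grip_force: 30.5
```

```bash
python3 - <<'E'
from h import *
st=state(); print(st['clock'],st['tool_pos'],st['eef_rot'],st['grip_width'])
plan((.586,-.247),.0565,77.2)
E
```

```text
37.7 [ 0.5853316  -0.24400003  0.13998261] [-1.79854332e+02 -5.39597499e-02  7.72772458e+01] 0.03734757609945738
shift [-0.023  0.011  0.696] turn 0.001 min calls 1 per call [-0.023  0.011  0.696]
```

Request:
apply_moves --rows '[{"linear": [-0.02,0.01,0.05],"turn": 0},{"linear": [-0.02,0.01,0.25],"turn": 0},{"linear": [-0.02,0.01,0.4],"turn": 0},{"linear": [-0.02,0.01,0.4],"turn": 0},{"linear": [-0.02,0.01,0.4],"turn": 0}]'

```text
clock: 38.2
tool_pos: [0.5867, -0.2471, 0.0931]
eef_rot: [-180.0, -0.0, 77.3]
wrist_force: [-0.0, 0.7, -0.4]
grip_width: 0.0371
grip_force: 30.5
```

Request:
apply_moves --rows '[{"linear": [0,0,0.06],"turn": 0},{"linear": [0,0,0.12],"turn": 0},{"linear": [0,0,0.18],"turn": 0},{"linear": [0,0,0.24],"turn": 0},{"linear": [0,0,0.27],"turn": 0},{"linear": [0,0,0.27],"turn": 0},{"linear": [0,0,0.27],"turn": 0}]'

```text
clock: 38.9
tool_pos: [0.5866, -0.2479, 0.061]
eef_rot: [180.0, 0.0, 77.2]
wrist_force: [0.6, 0.8, -0.6]
grip_width: 0.037
grip_force: 30.5
```

Request:
apply_moves --rows '[{"linear": [0,0,0.02],"turn": 0},{"linear": [0,0,0.038],"turn": 0},{"linear": [0,0,0.038],"turn": 0},{"linear": [0,0,0.038],"turn": 0}]'

```text
clock: 39.3
tool_pos: [0.5866, -0.2479, 0.0565]
eef_rot: [180.0, 0.0, 77.2]
wrist_force: [-1.0, 0.4, -0.3]
grip_width: 0.0374
grip_force: 30.6
```

Request:
apply_moves --rows '[{"linear": [0,0,0],"turn": 0},{"linear": [0,0,0],"turn": 0},{"linear": [0,0,0],"turn": 0},{"linear": [0,0,0],"turn": 0},{"linear": [0,0,0],"turn": 0},{"linear": [0,0,-0.1],"turn": 0},{"linear": [0,0,-0.3],"turn": 0},{"linear": [0,0,-0.6],"turn": 0},{"linear": [0,0,-0.95],"turn": 0},{"linear": [0,0,-0.95],"turn": 0}]' --jaw 1

```text
clock: 40.3
tool_pos: [0.5899, -0.2493, 0.1782]
eef_rot: [179.2, 0.2, 77.2]
wrist_force: [0.3, -0.3, 1.4]
grip_width: 0.0852
grip_force: 0.0
```

Request:
apply_moves --rows '[{"linear": [0,0,-0.2],"turn": 0},{"linear": [0,0,-0.3],"turn": 0},{"linear": [0,0,-0.3],"turn": 0},{"linear": [0,0,-0.3],"turn": 0}]'

```text
clock: 40.7
tool_pos: [0.5862, -0.2476, 0.2059]
eef_rot: [-180.0, -0.0, 77.2]
wrist_force: [-0.3, 0.1, 0.5]
grip_width: 0.0856
grip_force: 0.0
```

```bash
python3 - <<'E'
from h import *
st=state(); a=camera('wrist'); print(st['clock'],st['tool_pos'],st['eef_rot'],st['grip_width'])
for n,lo,hi,z in (('black disc',(0,0,200),(180,60,255),.08),('yellow/brass',(15,120,60),(32,255,255),.03),('dark',(0,0,0),(180,255,70),.07)):
  for x in blobs(a,lo,hi,(170,90,340,240)): print(n,x,hit('wrist',x[0],z,st).round(4))
# reference: expected pixel of a point
def proj(p):
  c=get_calibration('wrist');T=np.eye(4);T[:3,:3]=R.from_euler('xyz',st['eef_rot'],degrees=True).as_matrix();T[:3,3]=st['tool_pos']
  q=np.linalg.inv(T@c['T_tool_cam'])@[*p,1];r=np.arctan2(np.hypot(q[0],q[1]),q[2]);k=r/np.hypot(q[0],q[1])*c['K'][0,0];return q[:2]*k+c['K'][:2,2]
for z in (.08,.09,.1):
  c=proj((.585,-.247,z));print(z,c.round(1))
E
```

```text
40.7 [ 0.58617608 -0.24764955  0.20593648] [-1.79972416e+02 -1.47895391e-03  7.72442424e+01] 0.08561523512200835
black disc (array([252.8, 184.3]), 264, [19, 18]) [ 0.5845 -0.2485  0.08  ]
yellow/brass (array([253.9, 159.4]), 3794, [84, 82]) [ 0.5885 -0.2365  0.03  ]
0.08 [252.9 182.7]
0.09 [252.9 186. ]
0.1 [252.9 189.6]
```

```bash
python3 - <<'E'
from h import *
for n in ('scene','side'):
  a=camera(n); o=np.load(f'pics/{n}0.npy'); c=get_calibration(n); Rm=R.from_euler('xyz',c['attitude'],degrees=True)
  for nm,p in (('black',(.589,-.25)),('red',(.528,-.402))):
    q=Rm.inv().apply(np.array([*p,.08 if nm=='black' else .088])-c['xyz']);u=(c['K']@q)[:2]/q[2];x,y=u.astype(int)
    print(n,nm,'expect',u.round(1),[b for b in blobs(a,(0,0,150),(180,60,255),(x-12,y-12,x+12,y+12),8)])
  for nm,p,r in (('bottle',(.522,.404),30),('jar',(.456,.086),25),('offcut',(.682,-.104),25)):
    q=Rm.inv().apply(np.array([*p,.03])-c['xyz']);x,y=((c['K']@q)[:2]/q[2]).astype(int)
    print(n,nm,'mean change',np.abs(a[y-r:y+r,x-r:x+r].astype(int)-o[y-r:y+r,x-r:x+r]).mean().round(1))
E
```

```text
scene black expect [212.1 260.9] [(array([211.8, 260.1]), 40, [8, 7])]
scene red expect [140.6 291.5] [(array([140.6, 290.4]), 52, [8, 8]), (array([132.2, 299.8]), 11, [4, 5])]
scene bottle mean change 4.8
scene jar mean change 3.9
scene offcut mean change 4.0
side black expect [262.1 152.1] [(array([262.3, 152.1]), 9, [4, 3]), (array([271.6, 155. ]), 18, [4, 5]), (array([251.9, 160.3]), 29, [6, 7])]
side red expect [293.4 137.7] [(array([293.2, 136.7]), 9, [5, 3])]
side bottle mean change 6.2
side jar mean change 5.3
side offcut mean change 4.9
```

Both caps are at their seated heights within a pixel and the bystanders are unchanged. Handing in.

```bash
python3 -c "
from h import *
print(close_job())"
```

```text
the job is handed in; nothing more can be done
None
```

The job is handed in at about 41 s: the blue fixture holds pad, flange and red cap, the yellow holds pulley and black cap; camera checks put both caps at seated height and showed the bottle, jar and offcut unmoved.

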